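# Hook the spice shelf into the slotted stand, lock it and load it

## Task

Hang the white spice shelf on the grey stand: put its two steel claws through the two slots and press the shelf down on its orange pad, past the spring catch, until it snaps fully home and is level. Then take the salt shaker and set it down upright on the locked shelf, on either side of the divider, without dropping it. Leave the two spice jars and the lemon where they are.

Things in the scene. Friction and masses are not known exactly. Their poses are not given: they have to be found in the camera images.
- shelf: White hook-on shelf, loose, 0.15 kg, 85 deep x 140 wide x 76 mm high, flat on the worktop. Origin: middle of the lower rear edge; +x out of the rear face (the way the claws point), +y along its width, +z up. Deck 3 mm thick, x -85 to 0, y +-70 mm; lips at front and sides 15 mm high; back plate x -5 to 0, 70 mm high.
- fin (a point): Grip point on the shelf's divider fin: shelf x -42, y 0, z 30 mm; axes as the shelf's. The fin is 10 mm thick (across y), x -75 to -5, top at z 42 mm. It parts the deck into two bays 62 mm wide, their middles at shelf x -43, y +-36 mm.
- pad (a point): Middle of the top of the shelf's orange press pad: shelf x -8, y 0, z 76 mm. The pad is 16 (x) by 34 (y) mm, of slippery plastic. About 6 to 18 N down, with closed fingertips, takes the hooked shelf past the catch.
- claws (a point): Midpoint between the shelf's two steel claws, in the rear face: shelf x 0, y 0, z 40 mm. The claws are at y +-45 mm, 6 mm thick. Each runs back at z 40 to 46 mm to x 13 mm; its end (x 8 to 13 mm) is a hook that hangs down to z 26 mm, inside tapered so that it draws the shelf up to the panel as it goes home.
- stand: Fixed stand: wooden base 180 wide, 10 mm thick, x -85 to 65 mm; upright grey steel panel 170 wide, 6 thick (x 0 to 6), top at z 172 mm. Origin: on the worktop under the middle of the panel's front face; -x is the front, where the shelf goes, +z up. A sprung steel catch sticks 3.5 mm out of the front face at y -8 to 8, z 106 mm.
- slots (a point): Midpoint between the stand's two slots at their lower ends, in the panel's front face: stand x 0, y 0, z 140 mm; axes as the stand's. Slots at y +-45 mm, each 12 mm wide, 28 mm high (z 140 to 168 mm). Shelf and stand have the same heading when hooked.
- home (a point): Where the shelf's origin is when locked: stand x 0, y 0, z 100 mm; axes as the stand's. The claws pass the slots with the shelf's origin 14 to 22 mm above home, until rear face meets panel (play 2 mm). Lowered, the shelf rests on the catch about 8 to 10 mm above home, also when let go; pressed, it snaps home.
- shaker: Salt shaker, glass with a grey domed cap, 44 mm wide, 90 mm high (cap 34 mm wide above z 70 mm), about 0.1 kg, standing upright. Origin: centre of its underside, z up. It may swap places with the two spice jars.
- jar_red: Spice jar with black cap and dark blue and red label, 41 mm wide, 105 mm high; origin at the centre of its underside. To be left alone.
- jar_green: Spice jar with black cap and black and green label, 41 mm wide, 105 mm high; origin at the centre of its underside. To be left alone.
- lemon: Lemon, 67x54x54 mm, lying on the worktop; origin under its middle. To be left alone.
Things that resemble listed ones, but are neither listed nor needed, are in the scene too. What is shaped like the shaker but turquoise is not meant.

How it is judged:
On the way, in this order (a step that is already met when the one before it is completed fails the run):
1. both claws are hooked behind the panel (x of shelf in the frame of stand between -0.0035 and 0.003 m and y of shelf in the frame of stand between -0.006 and 0.006 m and z of shelf in the frame of stand between 0.097 and 0.1125 m and angle between the x axis of shelf and the x axis of stand, either way round below 0.2 rad and angle between shelf's own z axis and vertical below 0.2 rad), for 0.1 s.
2. the shelf is pressed down past the catch, fully home (x of shelf in the frame of stand between -0.0035 and 0.003 m and y of shelf in the frame of stand between -0.006 and 0.006 m and z of shelf in the frame of stand between 0.097 and 0.103 m and angle between the x axis of shelf and the x axis of stand, either way round below 0.08 rad and angle between shelf's own z axis and vertical below 0.08 rad), for 0.2 s.
3. the salt shaker stands on the locked shelf, let go (all of step 2 and x of shaker in the frame of shelf between -0.07 and -0.018 m and (y of shaker in the frame of shelf between 0.018 and 0.055 m or y of shaker in the frame of shelf between -0.055 and -0.018 m) and z of shaker in the frame of shelf between 0 and 0.007 m and angle between shaker's own z axis and vertical below 0.12 rad and linear speed of each of shaker, shelf below 0.03 m/s and contact force between the fingers and shaker below 0.05 N), for 0.2 s.
At the end, for the whole second after the job is handed in: The shelf is locked on the stand: its origin within 3 mm of home in height and depth (3.5 mm forward), 6 mm sideways, within 0.08 rad of the stand's heading and of level. The shaker stands upright (within 0.12 rad) on the deck in either bay, released and at rest (all of step 3); the robot touches nothing.
It fails at once if a spice jar or the lemon is moved by more than 3 cm (distance of any of jar_red, jar_green, lemon from where it was at the start of the episode above 0.03 m).
It fails at once if the shaker is dropped (let go with its base more than 3 cm above the shelf's deck) (height (world z) of shaker above 0.135 m and contact force between the fingers and shaker below 0.02 N).
It also fails if it takes over 64 s, if anything falls off the work surface, if the arm or the gripper's body presses on something with over 40 N, if the wrist force passes 120 N, or if a joint passes its speed limit or range.

## Robot

A 6-joint arm with a two-finger parallel gripper is mounted at the origin on the work surface; the furniture and walls round the work are solid. World frame = base frame: x ahead of the robot, y to its left, z up, the work surface at z = 0. Lengths are in m, angles in rad, forces in N, time in s.
With the tool pointing down it reaches from about 0.225 to 0.875 m from the base axis. Payload 3.4 kg.
Tool frame: the origin (TCP) lies at the very end of the fingers, on their centre line; the grasp point (between the pads) lies 19 mm behind it; z points along the fingers, y is the line along which they close (so a half turn about z gives the same grasp; the last joint's range is limited). The gripper opens to 85 mm and grips with 20 to 120 N. Pads are 22 mm wide; open, the fingers measure 114 mm over their backs; the gripper's body (76 mm by 85 mm) begins 54 mm behind the grasp point. The pads swing forward as they close: fully open they stand 13 mm farther back than shut.
Start: joints at [-1.389, 0.276, 1.505, -0, 1.361, -0.121], TCP at [0.171, -0.549, 0.231] pointing down, gripper open.
Joint ranges: [-2.89, 2.89], [-0.75, 2.08], [0.22, 2.7], [-1.18, 4.32], [0.11, 2.71], [-2.7, 2.7]. Speed limits (rad/s): [2.57, 2.57, 3.14, 3.14, 3.14, 3.14].

## Interface

Orientations are given as a unit quaternion [w, x, y, z].
In Python, from rig import manip gives the robot as it stands. The module is installed in compiled form; this text tells all that it offers.
- The arm moves only by the tool play_rows, never from a script. Its argument "motion" is a list of rows, each a list of 5 numbers: the shift along the tool's x, y, z in units of 40 mm (1.0 is 40 mm), then the turn about the tool's z in units of 10 degrees (1.0 is 10 degrees), then the finger opening in mm, from 0 to 85.4. A call has 1 to 5 rows; each row is the pose to reach, as a shift and turn from the pose commanded when the call began, along the tool's axes at that moment; what a row does not reach only later rows make up. A row lasts 1/8 s, in which the tool goes at most 62.5 mm and 10.7 degrees, less where a joint would pass 70% of its speed; a pose out of reach is approached as far as the arm can. A call with a gripper value outside its range is refused whole. The fingers move at their own pace and stop on an object; "newtons" is the grip in N (left out, the last holds). Time passes only in rows, so rows that repeat a pose let the fingers close. It gives the time, the measured TCP pose, the force, the opening and the grip force at its end, in the units of the state.
- manip.get_state(): the state, without advancing time (a new reading comes with each control period).
- manip.get_image(name): name is "scene" or "top" or "wrist"; returns a dict with "img" (384x512x3 uint8, red, green, blue), "range_z" (384x512 float32, m along the optical axis (not along the pixel's ray), 0 where there is no reading), "fx", "fy", "cx", "cy" (pixels), "D" ([k1, k2, p1, p2, k3] as OpenCV has them; the pictures are not rectified), "R" (3x3) and "t" (3): a world point X has camera coordinates R X + t. Camera axes: x right, y down, z forward; pixel columns grow to the right and rows downward; lengths in m; the calibration is good to about 2 mm. A picture is of the moment at which its call begins.
- manip.sign_off(): hands the job in; it is judged then, once.
The state is a dict: "clock": time; "qpos": joint angles; "qd": joint speeds; "effort": joint torques, N m; "position": TCP position; "ee_rot": TCP orientation; "contact_force": force on the tool from outside, world axes, zero at the start; "moment": the same for the moment, N m; "width": finger opening in m; "gripper_force": force on a finger pad.
Only numpy, scipy, OpenCV 4.12 (cv2) and the standard library are available. Lean on these libraries where they do the work, as an engineer would, in place of code of your own. Each camera call takes 0.05 s, during which the arm holds its last target. There are 200 camera calls.

## Working session

There is one attempt and no reset: what is moved stays moved. The work goes in short steps, Python scripts to look and compute and a tool call to move; the robot and the scene stay as the last step left them, time stands still between calls to the robot, and variables do not carry over. Pictures are saved under pics/ and viewed, at most 10 in all, crops included, and the job is handed in when it is done.

Besides the shell and the picture viewer there is one more tool, called after ">>>" as a command line: name --pt "numbers of a row" for each row, then --argument value for the rest. play_rows: Moves the arm, as the interface text tells. Its arguments: {"type":"object","properties":{"motion":{"type":"array","items":{"type":"array","items":{"type":"number"}}},"newtons":{"type":"number"}},"required":["motion"]}

```bash
mkdir -p pics; cat > h.py <<'E'
import numpy as np, cv2, pickle
from rig import manip
def grab(n,tag):
    d=manip.get_image(n); pickle.dump(d,open(f'pics/{tag}.pkl','wb')); cv2.imwrite(f'pics/{tag}.png',d['img'][:,:,::-1]); return d
def load(tag): return pickle.load(open(f'pics/{tag}.pkl','rb'))
def K(d): return np.array([[d['fx'],0,d['cx']],[0,d['fy'],d['cy']],[0,0,1]])
def ray(d,uv):
    p=cv2.undistortPoints(np.array(uv,float).reshape(-1,1,2),K(d),np.array(d['D'])).reshape(-1,2)
    R=np.array(d['R']);t=np.array(d['t'])
    return -R.T@t, np.c_[p,np.ones(len(p))]@R   # origin, dirs (z=1)
def onz(d,uv,z):
    o,r=ray(d,uv); return o+r*((z-o[2])/r[:,2])[:,None]
def dep(d,uv):
    o,r=ray(d,uv); uv=np.array(uv).reshape(-1,2).astype(int)
    return o+r*d['range_z'][uv[:,1],uv[:,0]][:,None]
def cloud(d):
    v,u=np.mgrid[0:384,0:512]; uv=np.c_[u.ravel(),v.ravel()]
    return dep(d,uv).reshape(384,512,3)
def proj(d,X): return cv2.projectPoints(np.array(X,float).reshape(-1,3),cv2.Rodrigues(np.array(d['R']))[0],np.array(d['t']),K(d),np.array(d['D']))[0].reshape(-1,2)
def tri(d1,uv1,d2,uv2):
    o1,r1=ray(d1,uv1);o2,r2=ray(d2,uv2);A=np.c_[r1[0],-r2[0]];s=np.linalg.lstsq(A,o2-o1,rcond=None)[0]
    a=o1+s[0]*r1[0];b=o2+s[1]*r2[0];return (a+b)/2,np.linalg.norm(a-b)
E
python3 - <<'E'
from h import *
for n in('scene','top','wrist'): grab(n,n)
a=cv2.imread('pics/scene.png');b=cv2.imread('pics/top.png')
cv2.imwrite('pics/st.png',cv2.resize(np.hstack([a,b]),(800,300)))
cv2.imwrite('pics/s2.png',cv2.resize(a,(800,600)));cv2.imwrite('pics/t2.png',cv2.resize(b,(800,600)))
s=manip.get_state();print(s)
for n in('scene','top'):
    d=load(n);print(n,-np.array(d['R']).T@np.array(d['t']),np.array(d['R'])[2])
E
```

```text
{'clock': 0.15, 'qpos': array([-1.38898936e+00,  2.76458073e-01,  1.50585581e+00,  1.29593322e-05,
        1.36068335e+00, -1.20980730e-01]), 'qd': array([-1.23500670e-03, -1.17334183e-03, -3.90148048e-03,  1.25632735e-03,
       -6.20672281e-04,  9.22674762e-05]), 'effort': array([ 3.19667844e-03, -4.17142332e+01, -2.46033722e+01,  5.57148738e-06,
        7.60666793e-03, -2.54148506e-05]), 'position': array([ 0.17139292, -0.54844929,  0.23062828]), 'ee_rot': array([-7.02160098e-04,  9.88561784e-01,  1.50814805e-01, -1.50223215e-05]), 'contact_force': array([-0.19414385,  0.24249803, -0.08399686]), 'moment': array([ 0.05526773,  0.02522264, -0.02246769]), 'gripper_force': 0.0, 'width': 0.08520827445090576}
scene [0.18542955 0.69115878 0.7594572 ] [ 0.3515396  -0.68577021 -0.63729046]
top [3.72888993e-01 3.79853227e-05 1.20739699e+00] [ 0.16517774 -0.00440233 -0.98625399]
```

View pics/s2.png

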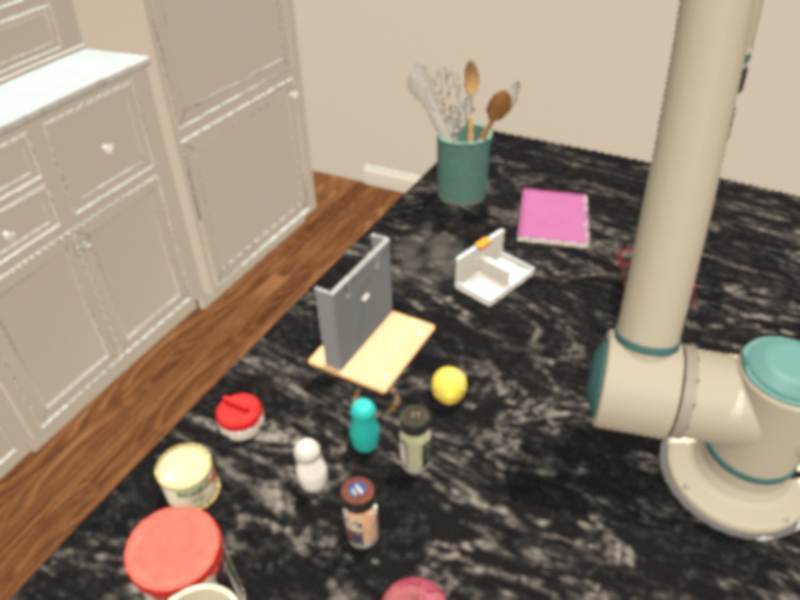

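View pics/t2.png

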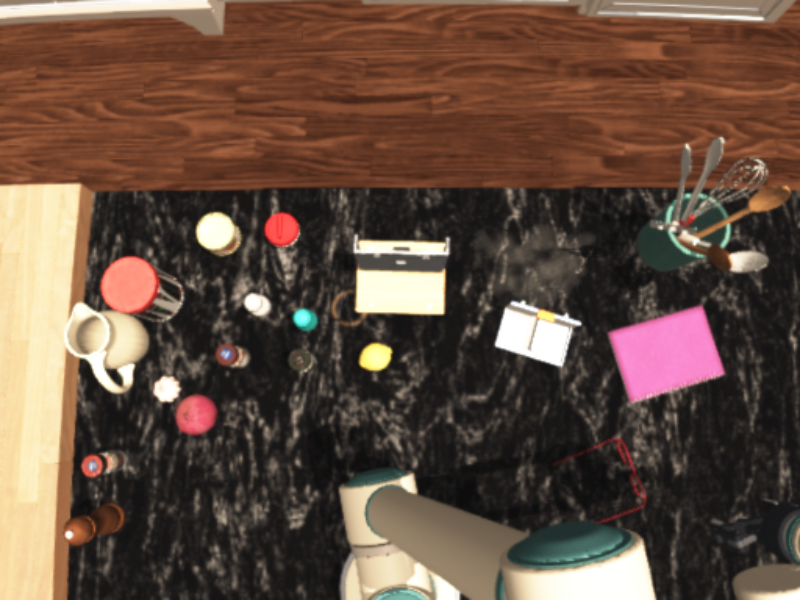

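The scene view (800x600) shows the shelf at (493,270) with its orange pad at (485,242), the stand at (355,310) and the lemon at (449,386). Of the candidate shakers, the grey-capped one is at (311,465) and the turquoise one (364,425) is not meant. The jars stand at (415,440) and (360,512). In the top view the shelf is at (538,333), the stand at (402,275), the shaker at (258,304) and the turquoise one at (305,320).

```bash
python3 - <<'E'
from h import *
np.set_printoptions(precision=4,suppress=True)
t=load('top');s=load('scene');w=load('wrist')
print('wrist cam',-np.array(w['R']).T@np.array(w['t']),np.array(w['R']), w['fx'])
# camera in tool frame
from scipy.spatial.transform import Rotation as Ro
st=manip.get_state();Rt=Ro.from_quat(np.roll(st['ee_rot'],-1)).as_matrix()
print('in tool',Rt.T@(-np.array(w['R']).T@np.array(w['t'])-st['position']),'\n',np.array(w['R'])@Rt)
# pad by orange
def cen(d,lo,hi,box):
    h=cv2.cvtColor(d['img'],cv2.COLOR_RGB2HSV);m=cv2.inRange(h,lo,hi);k=np.zeros_like(m);x0,y0,x1,y1=box;k[y0:y1,x0:x1]=m[y0:y1,x0:x1]
    n,l,S,c=cv2.connectedComponentsWithStats(k);i=1+np.argmax(S[1:,4]);return c[i],S[i,4],l==i
f=.64
pt=cen(t,(8,130,120),(25,255,255),(330,190,375,220));ps=cen(s,(8,130,120),(25,255,255),(295,145,325,165))
print('pad',pt[:2],ps[:2],tri(t,pt[0],s,ps[0]))
for n,d in(('t',t),('s',s)):
    C=cloud(d);print(n,'valid',(d['range_z']>0).mean())
Ct=cloud(t);Cs=cloud(s)
# shelf: cluster in cloud, above table
for nm,C in(('top',Ct),('scene',Cs)):
    P=C.reshape(-1,3);P=P[np.isfinite(P).all(1)]
    q=P[(P[:,0]>.25)&(P[:,0]<.85)&(P[:,2]>.012)&(P[:,2]<.25)&(abs(P[:,1])<.6)]
    np.save(f'pics/{nm}q.npy',q)
    # grid connected comps
    g=np.zeros((300,600),np.uint8);ij=((q[:,:2]-[.25,-.6])/.002).astype(int);g[ij[:,0],ij[:,1]]=1
    g=cv2.morphologyEx(g,cv2.MORPH_CLOSE,np.ones((5,5)))
    n,l,S,c=cv2.connectedComponentsWithStats(g);lab=l[ij[:,0],ij[:,1]]
    for i in range(1,n):
        a=q[lab==i]
        if len(a)>40: print(nm,len(a),a.min(0),a.max(0),np.median(a,0),cv2.minAreaRect(a[:,:2].astype(np.float32)*1000))
E
```

```text
wrist cam [ 0.2404 -0.528   0.3728] [[ 0.2975 -0.9547 -0.0012]
 [-0.9165 -0.286   0.2797]
 [-0.2674 -0.0821 -0.9601]] 321.2461027598682
in tool [ 0.072   0.0008 -0.1422] 
 [[-0.0007  1.     -0.0002]
 [-0.96   -0.0007 -0.2798]
 [-0.2798 -0.      0.96  ]]
pad (array([349.5385, 198.8462]), np.int32(13)) (array([308.2453, 154.7925]), np.int32(53)) (array([ 0.5273, -0.2883,  0.0733]), np.float64(0.004004736316783453))
t valid 0.9959004720052084
s valid 0.9959716796875
top 108 [0.2502 0.5462 0.0121] [0.2617 0.5828 0.1086] [0.2558 0.5567 0.0757] ((255.99142456054688, 564.4195556640625), (36.60026168823242, 11.481592178344727), 89.58212280273438)
top 562 [0.2943 0.3578 0.0217] [0.3726 0.4374 0.086 ] [0.3339 0.3903 0.0534] ((331.74627685546875, 397.2086486816406), (74.99198913574219, 80.68767547607422), 48.218929290771484)
top 331 [ 0.3518 -0.5977  0.012 ] [ 0.5353 -0.4345  0.0183] [ 0.4451 -0.5054  0.013 ] ((443.8053283691406, -532.3375244140625), (148.14151000976562, 173.86883544921875), 15.074905395507812)
top 231 [0.3568 0.4354 0.0142] [0.4097 0.4893 0.053 ] [0.3816 0.4574 0.034 ] ((382.3
[... 4502 characters left out ...]
0.7676 -0.4315  0.2498] [ 0.6604 -0.5168  0.1304] ((676.0565795898438, -542.1630249023438), (172.12379455566406, 157.08572387695312), 58.10893249511719)
scene 1191 [0.6617 0.3326 0.0121] [0.7376 0.4072 0.0617] [0.6902 0.3758 0.0544] ((699.7274780273438, 370.2985534667969), (73.03455352783203, 75.63362884521484), 53.079708099365234)
scene 684 [0.674  0.2062 0.0123] [0.7424 0.2761 0.0569] [0.6986 0.2482 0.0392] ((708.2674560546875, 241.29364013671875), (69.58322143554688, 68.21137237548828), 88.22832489013672)
scene 70 [ 0.7101 -0.5999  0.1458] [ 0.7649 -0.5729  0.2495] [ 0.7296 -0.585   0.2054] ((737.54833984375, -585.9852294921875), (54.60777282714844, 26.595935821533203), 1.651522159576416)
```

```bash
python3 - <<'E'
from h import *
np.set_printoptions(precision=4,suppress=True)
def line(p): 
    vx,vy,x0,y0=cv2.fitLine(p[:,:2].astype(np.float32),cv2.DIST_HUBER,0,.001,.001).ravel(); 
    if vy<0: vx,vy=-vx,-vy
    return np.degrees(np.arctan2(-vx,vy)),x0,y0
for nm in('top','scene'):
    q=np.load(f'pics/{nm}q.npy')
    p=q[(q[:,0]>.57)&(q[:,0]<.64)&(abs(q[:,1]+.005)<.07)&(q[:,2]>.03)&(q[:,2]<.13)]
    print(nm,'panel front yaw',line(p),len(p),p.std(0))
    a=q[(q[:,0]>.57)&(q[:,0]<.66)&(abs(q[:,1])<.1)&(q[:,2]>.05)];print(' panel y',np.percentile(a[:,1],[0,1,99,100]),'ztop',a[:,2].max())
    s=q[(q[:,0]>.43)&(q[:,0]<.56)&(q[:,1]<-.2)&(q[:,1]>-.37)]
    for lo,hi in((.03,.07),(.06,.07)):
        b=s[(s[:,2]>lo)&(s[:,2]<hi)];print(' shelf hi pts',len(b),b.mean(0))
    b=s[s[:,2]>.055];print(' back plate',line(b),len(b))
E
```

```text
top panel front yaw (np.float32(-1.9587111), np.float32(0.62124765), np.float32(-0.004946363)) 329 [0.0015 0.0407 0.0291]
 panel y [-0.0918 -0.0914  0.0772  0.0787] ztop 0.17669497302565307
 shelf hi pts 213 [ 0.5108 -0.2806  0.0491]
 shelf hi pts 64 [ 0.5253 -0.2821  0.0666]
 back plate (np.float32(-17.678486), np.float32(0.51801425), np.float32(-0.30345157)) 149
scene panel front yaw (np.float32(-1.9790244), np.float32(0.622696), np.float32(-0.0020964418)) 895 [0.0016 0.0404 0.0288]
 panel y [-0.0955 -0.0907  0.08    0.0815] ztop 0.17506451753043573
 shelf hi pts 375 [ 0.5167 -0.2788  0.0472]
 shelf hi pts 65 [ 0.5266 -0.2818  0.0657]
 back plate (np.float32(-17.017187), np.float32(0.52629197), np.float32(-0.28235218)) 171
```

>>> play_rows --pt "1 -0.3 0 1 85" --pt "2 -0.6 0 2 85" --pt "3 -0.9 0 3 85" --pt "4 -1.2 0 3.2 85" --pt "5 -1.5 0 3.2 85" --newtons 40

```text
clock: 0.78
position: [0.3454, -0.431, 0.231]
ee_rot: [-0.0, 0.992, -0.128, -0.0]
contact_force: [0.4, -0.6, 0.1]
width: 0.085
gripper_force: 0.0
```

>>> play_rows --pt "0.8 -1.1 0 0.2 85" --pt "1.7 -2.3 0 0.2 85" --pt "2.6 -3.5 0 0.2 85" --pt "3.4 -4.6 0 0.2 85" --pt "3.4 -4.6 0 0.2 85"

```text
clock: 1.4
position: [0.5251, -0.2854, 0.2307]
ee_rot: [-0.001, 0.99, -0.142, 0.0]
contact_force: [-0.2, -0.4, -0.0]
width: 0.0848
gripper_force: 0.0
```

```bash
python3 - <<'E'
from h import *
d=grab('wrist','w1');cv2.imwrite('pics/w1b.png',cv2.resize(d['img'][:,:,::-1],(800,600)))
d=grab('top','t1');print(manip.get_state()['position'])
E
```

```text
[ 0.52242477 -0.28796231  0.23076551]
```

View pics/w1b.png

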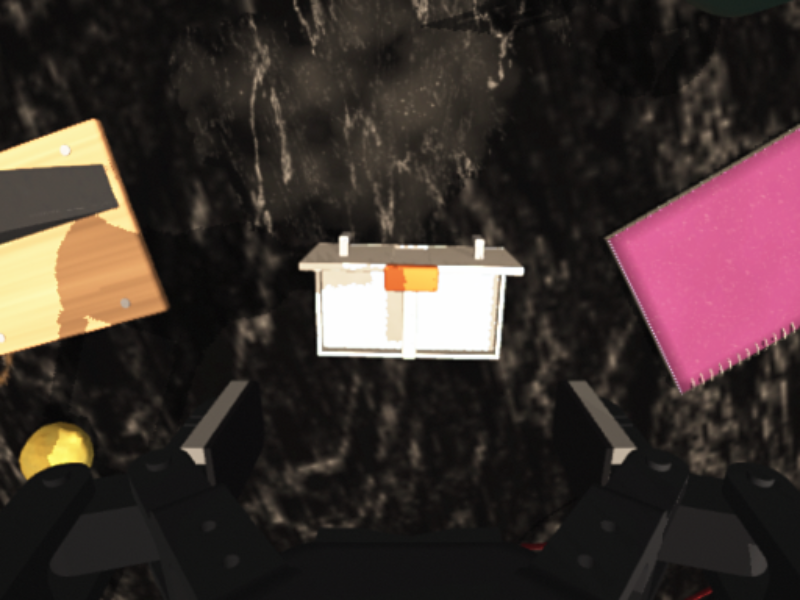

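The wrist view (800x600) shows the shelf near the middle. The pad is at (411,278), the claws at (344,245) and (479,248), the fin's front end at (409,355) and the front lip along row 356 from column 318 to 500.

```bash
python3 - <<'E'
from h import *
np.set_printoptions(precision=4,suppress=True)
d=load('w1');s=load('scene')
h=cv2.cvtColor(d['img'],cv2.COLOR_RGB2HSV)
m=cv2.inRange(h,(3,130,120),(25,255,255));m[:160]=0;m[195:]=0;m[:,:240]=0;m[:,290:]=0
n,l,S,c=cv2.connectedComponentsWithStats(m);i=1+np.argmax(S[1:,4]);print(S[i],c[i])
pad=onz(d,c[i],.076)[0];print('pad',pad,dep(d,[c[i]]))
hs=cv2.cvtColor(s['img'],cv2.COLOR_RGB2HSV);m2=cv2.inRange(hs,(8,130,120),(25,255,255));k=np.zeros_like(m2);k[145:165,295:325]=m2[145:165,295:325];M=cv2.moments(k,True)
print('tri pad',tri(d,c[i],s,[M['m10']/M['m00'],M['m01']/M['m00']]))
f=np.array([.64,.64])
# claw ends
v=cv2.inRange(d['img'],(150,140,130),(255,255,255))
for u0 in(344,479):
    b=v[140:163,int(u0*.64)-8:int(u0*.64)+8];ys,xs=np.nonzero(b[:14]);print('claw',u0,xs.mean()+int(u0*.64)-8,ys.min()+140, onz(d,[xs.mean()+int(u0*.64)-8,ys.min()+140],.046))
# front lip bottom edge: per column last white row
e=[]
for u in range(210,315,2):
    r=np.nonzero(v[200:250,u])[0]
    if len(r): e.append((u,200+r.max()+.5))
P=onz(d,e,.015);L=cv2.fitLine(P[:,:2].astype(np.float32),cv2.DIST_HUBER,0,.001,.001).ravel();print('front lip yaw',np.degrees(np.arctan2(-L[0]*np.sign(L[1]),abs(L[1]))),L[2:])
# side lips: outer edges per row
for nm,f in(('L',np.min),('R',np.max)):
    e=[(f(np.nonzero(v[r,190:335])[0])+190+(.5 if nm=='R' else -.5),r) for r in range(182,226,2)]
    P=onz(d,e,.015);L=cv2.fitLine(P[:,:2].astype(np.float32),cv2.DIST_HUBER,0,.001,.001).ravel();print(nm,np.degrees(np.arctan2(L[1],L[0])),L[2:])
# back plate by depth
C=cloud(d).reshape(-1,3);b=C[(C[:,2]>.055)&(C[:,2]<.073)&(C[:,0]>.48)&(C[:,0]<.58)&(C[:,1]>-.37)&(C[:,1]<-.2)]
L=cv2.fitLine(b[:,:2].astype(np.float32),cv2.DIST_HUBER,0,.001,.001).ravel();print('bp yaw',np.degrees(np.arctan2(-L[0]*np.sign(L[1]),abs(L[1]))),b.mean(0),len(b))
st=manip.get_state();w,x,y,z=st['ee_rot'];print('tool yaw',np.degrees(2*np.arctan2(y,x)),st['position'])
for yy in(-17.,-16.,):
    a=np.radians(yy);X=np.array([np.cos(a),np.sin(a)]);print(yy,'fin from pad',pad[:2]-.034*X)
E
```

```text
[246 169  35  17 559] [262.3739 177.1932]
pad [ 0.5241 -0.2867  0.076 ] [[ 0.5241 -0.2867  0.0759]]
tri pad (array([ 0.5242, -0.2864,  0.0751]), np.float64(0.0007476082402174902))
claw 344 219.5 151 [[ 0.556  -0.2503  0.046 ]]
claw 479 306.5 153 [[ 0.5288 -0.3354  0.046 ]]
front lip yaw -17.772516 [ 0.4529 -0.251 ]
L -17.654512 [ 0.5003 -0.2057]
R -17.612484 [ 0.4621 -0.3409]
bp yaw -17.844234 [ 0.5292 -0.2886  0.0664] 970
tool yaw -16.56082689509481 [ 0.5224 -0.288   0.2308]
-17.0 fin from pad [ 0.4916 -0.2767]
-16.0 fin from pad [ 0.4914 -0.2773]
```

>>> play_rows --pt "-0.82 -0.06 0 0.1 60" --pt "-0.82 -0.06 1.3 0.1 60" --pt "-0.82 -0.06 2.7 0.1 60" --pt "-0.82 -0.06 4.0 0.1 60" --pt "-0.82 -0.06 4.0 0.1 60"

```text
clock: 2.12
position: [0.4877, -0.2757, 0.0679]
ee_rot: [-0.002, 0.988, -0.154, -0.004]
contact_force: [0.0, -0.2, 0.0]
width: 0.0601
gripper_force: 0.0
```

```bash
python3 - <<'E'
from h import *
d=grab('wrist','w2');cv2.imwrite('pics/w2b.png',cv2.resize(d['img'][:,:,::-1],(800,600)))
st=manip.get_state();w,x,y,z=st['ee_rot'];print(st['position'],np.degrees(2*np.arctan2(y,x)))
h=cv2.cvtColor(d['img'],cv2.COLOR_RGB2HSV);m=cv2.inRange(h,(3,130,120),(25,255,255));n,l,S,c=cv2.connectedComponentsWithStats(m);i=1+np.argmax(S[1:,4]);print(S[i],onz(d,c[i],.076))
E
```

```text
[ 0.49009058 -0.27713268  0.07058242] -17.754027697010148
[ 221  164   78   37 2712] [[ 0.52330719 -0.28680881  0.076     ]]
```

View pics/w2b.png

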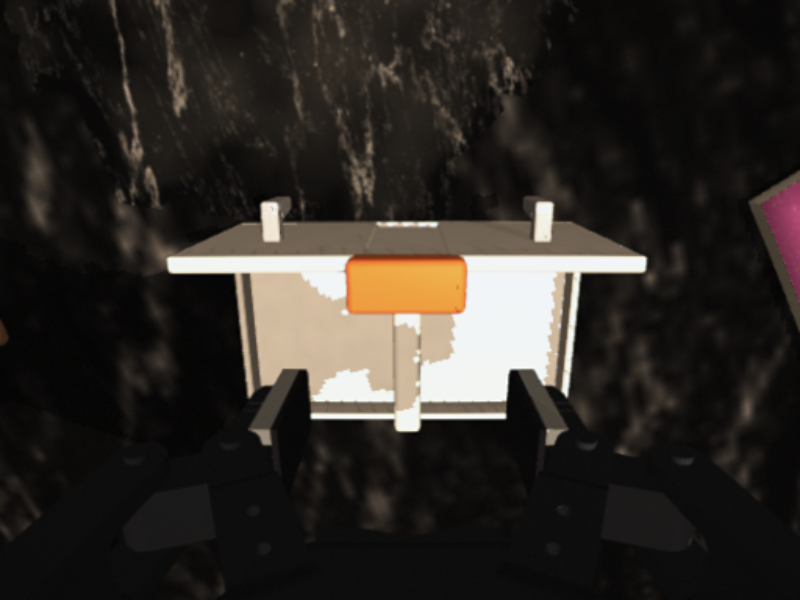

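The wrist view shows the fin at column 407 midway between the finger pads (308 and 508), so the gripper is lined up. I go down and grip.

>>> play_rows --pt "0 0 0.8 0 60" --pt "0 0 1.47 0 60" --pt "0 0 1.47 0 60" --pt "0 0 1.47 0 0" --pt "0 0 1.47 0 0" --newtons 60

```text
clock: 2.8
position: [0.4931, -0.2777, 0.0145]
ee_rot: [0.001, 0.988, -0.153, 0.002]
contact_force: [-0.3, -0.6, -0.4]
width: 0.0238
gripper_force: 0.0
```

>>> play_rows --pt "0 0 0 0 0" --pt "0 0 0 0 0"

```text
clock: 3.05
position: [0.4928, -0.2773, 0.014]
ee_rot: [0.001, 0.988, -0.153, 0.001]
contact_force: [0.1, -0.2, 6.4]
width: 0.0091
gripper_force: 59.9
```

>>> play_rows --pt "0 0 -0.5 0 0" --pt "0 0 -1.3 0 0" --pt "-0.5 0 -2.3 0 0" --pt "-1 0 -3.2 0 0" --pt "-1 0 -3.2 0 0"

```text
clock: 3.68
position: [0.454, -0.265, 0.1432]
ee_rot: [0.001, 0.988, -0.154, 0.002]
contact_force: [1.1, 0.7, -2.4]
width: 0.0088
gripper_force: 58.7
```

```bash
cat > hand.py <<'E'
from h import *
from scipy.spatial.transform import Rotation as Ro
np.set_printoptions(precision=4,suppress=True)
def line(p): 
    L=cv2.fitLine(p.astype(np.float32),cv2.DIST_HUBER,0,.001,.001).ravel();return L
def hand(tag):
    d=grab('wrist',tag);st=manip.get_state();R=Ro.from_quat(np.roll(st['ee_rot'],-1)).as_matrix();p=st['position']
    C=(cloud(d)-p)@R   # tool frame
    h=cv2.cvtColor(d['img'],cv2.COLOR_RGB2HSV);m=cv2.inRange(h,(3,130,120),(25,255,255));n,l,S,c=cv2.connectedComponentsWithStats(m);i=1+np.argmax(S[1:,4])
    Q=C[l==i];print('pos',p,'yaw',np.degrees(np.arctan2(R[1,0],R[0,0])),'pad px',c[i],'pad tool',np.median(Q,0))
    A=np.c_[Q[:,:2],np.ones(len(Q))];pl=np.linalg.lstsq(A,Q[:,2],rcond=None)[0];print('pad tilt deg x,y',np.degrees(np.arctan(pl[:2])))
    # back plate edge points in tool frame
    P=C.reshape(-1,3);b=P[(P[:,0]>.02)&(P[:,0]<.06)&(abs(P[:,1])<.075)&(P[:,2]>-.058)&(P[:,2]<-.03)]
    L=line(b[:,:2]);print('plate dir deg vs tool y',np.degrees(np.arctan2(L[0]*np.sign(L[1]),abs(L[1]))),b.mean(0),b[:,1].min(),b[:,1].max(),len(b))
E
python3 - <<'E'
from hand import *
hand('w3')
E
```

```text
pos [ 0.454  -0.2647  0.1415] yaw -17.665300308278827 pad px [261.1685 245.5119] pad tool [ 0.0331  0.0005 -0.0631]
pad tilt deg x,y [-28.7483   0.113 ]
plate dir deg vs tool y -0.05858003 [ 0.0392  0.0005 -0.0476] -0.06964093860292825 0.07108232302816513 16575
```

```bash
python3 - <<'E'
from hand import *
d=load('w3');st=manip.get_state();R=Ro.from_quat(np.roll(st['ee_rot'],-1)).as_matrix();p=st['position']
C=((cloud(d)-p)@R).reshape(-1,3)
def pl(b,n):
    A=np.c_[b[:,:2],np.ones(len(b))];c=np.linalg.lstsq(A,b[:,2],rcond=None)[0];print(n,len(b),b.min(0),b.max(0),np.degrees(np.arctan(c[:2])))
b=C[(C[:,2]<-.0605)&(C[:,2]>-.066)&(abs(C[:,1])<.014)&(C[:,0]>.028)&(C[:,0]<.040)];pl(b,'pad')
b=C[(C[:,2]<.018)&(C[:,2]>.004)&(abs(C[:,1])<.055)&(abs(C[:,1])>.03)&(C[:,0]>-.03)&(C[:,0]<.03)];pl(b,'deck')
# claws: points behind rear face
b=C[(C[:,0]>.046)&(C[:,0]<.065)&(abs(C[:,1])<.06)&(C[:,2]>-.04)&(C[:,2]<0)]
for sgn in(1,-1): q=b[b[:,1]*sgn>.02];print('claw',len(q),np.percentile(q,5,axis=0),np.median(q,0),np.percentile(q,95,axis=0))
E
```

```text
pad 4151 [ 0.028  -0.014  -0.0653] [ 0.04    0.014  -0.0605] [4.7547 0.0001]
deck 4145 [-0.0263 -0.055   0.0077] [0.006  0.055  0.0115] [-0.2154 -0.0179]
claw 617 [ 0.0466  0.0422 -0.034 ] [ 0.0499  0.0434 -0.0308] [ 0.0522  0.0474 -0.0163]
claw 614 [ 0.0465 -0.0465 -0.034 ] [ 0.05   -0.0425 -0.031 ] [ 0.0523 -0.0411 -0.0168]
```

>>> play_rows --pt "0 -0.3 -1.1 -0.3 0" --pt "0 -1.3 -2.2 -0.7 0" --pt "0 -2.6 -3 -1.1 0" --pt "0.1 -3.9 -3.7 -1.57 0" --pt "0.2 -5.1 -4.3 -1.57 0"

```text
clock: 4.35
position: [0.5241, -0.0708, 0.3117]
ee_rot: [-0.0, 1.0, -0.017, -0.001]
contact_force: [1.2, -0.4, -1.3]
width: 0.0085
gripper_force: 58.8
```

```bash
python3 - <<'E'
from hand import *
st=manip.get_state();w,x,y,z=st['ee_rot'];print(st['position'],np.degrees(2*np.arctan2(y,x)))
E
```

```text
[ 0.5241 -0.0708  0.3117] -1.910126730429396
```

>>> play_rows --pt "0.3 -0.8 -0.2 0 0" --pt "0.6 -1.7 -0.2 0 0" --pt "0.6 -1.7 -0.2 0 0" --pt "0.6 -1.7 -0.2 0 0"

```text
clock: 4.85
position: [0.5494, -0.0056, 0.3187]
ee_rot: [0.0, 1.0, -0.017, -0.002]
contact_force: [-0.0, 0.0, -1.2]
width: 0.0087
gripper_force: 58.9
```

```bash
python3 - <<'E'
from hand import *
hand('w4');d=load('w4');cv2.imwrite('pics/w4b.png',cv2.resize(d['img'][:,:,::-1],(800,600)))
st=manip.get_state()
P=cloud(d).reshape(-1,3)
b=P[(P[:,2]>.160)&(P[:,2]<.18)&(P[:,0]>.58)&(P[:,0]<.66)&(abs(P[:,1])<.12)];print(len(b),np.percentile(b,[0,1,50,99,100],axis=0))
t=b[b[:,2]>.169]; c=t[abs(t[:,1]+.006)<.07];L=line(c[:,:2]);print('top edge yaw',np.degrees(np.arctan2(-L[0]*np.sign(L[1]),abs(L[1]))),c.mean(0),c[:,0].std(),'z',np.percentile(c[:,2],[5,50,95]))
E
```

```text
pos [ 0.5493 -0.006   0.3191] yaw -1.9741229115269068 pad px [260.9716 245.4381] pad tool [ 0.0332  0.0002 -0.0609]
pad tilt deg x,y [-24.7568   0.0599]
plate dir deg vs tool y 0.008815269 [ 0.039   0.0001 -0.0467] -0.0702695728733847 0.07038113448199808 16487
1872 [[ 0.6206 -0.0921  0.1601]
 [ 0.6209 -0.0911  0.1608]
 [ 0.628  -0.0107  0.1715]
 [ 0.6572  0.0775  0.1734]
 [ 0.6591  0.0788  0.1741]]
top edge yaw -1.9960723 [ 0.6269 -0.0067  0.1716] 0.0022074851710350675 z [0.1705 0.1716 0.1728]
```

View pics/w4b.png

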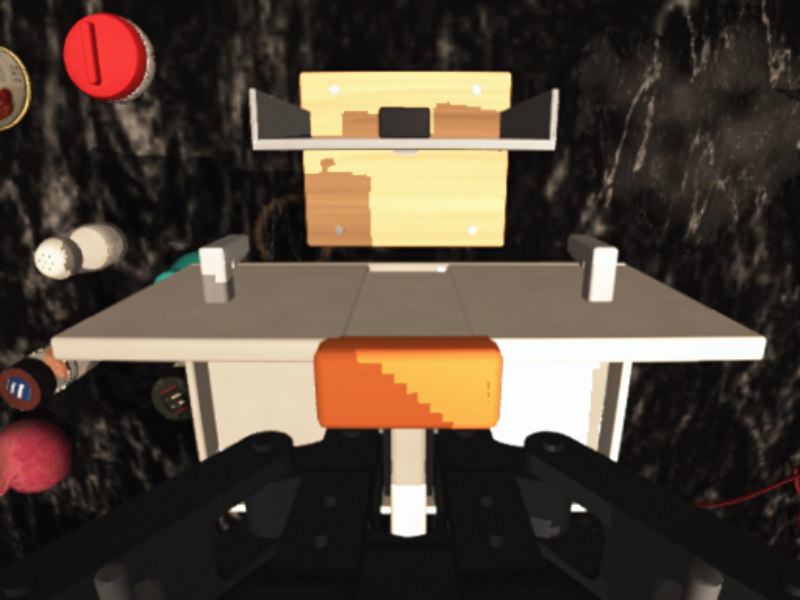

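The wrist view shows the panel's bright top edge from (252,144) to (556,144), with the shelf held square below it and both claws at (216,272) and (600,272).

```bash
python3 - <<'E'
from hand import *
d=load('w4');g=cv2.cvtColor(d['img'],cv2.COLOR_RGB2GRAY).astype(int);st=manip.get_state();R=Ro.from_quat(np.roll(st['ee_rot'],-1)).as_matrix();p=st['position']
hs=cv2.cvtColor(d['img'],cv2.COLOR_RGB2HSV)
w=((hs[:,:,1]<60)&(g>120)).astype(np.uint8)
row=w[92];xs=np.nonzero(row[150:370])[0]+150;print('row92',xs.min(),xs.max())
e0=[];e1=[]
for u in range(205,315,5):
    ys=np.nonzero(w[82:102,u])[0]+82
    if len(ys): e0.append((u,ys.min()-.5));e1.append((u,ys.max()+.5))
T=lambda X:(X-p)@R
for nm,e in(('back',e0),('front',e1)): X=onz(d,e,.172);print(nm,np.median(X,0),np.median(T(X),0),np.polyfit(X[:,1],X[:,0],1))
X=onz(d,[(xs.min()-.5,92),(xs.max()+.5,92)],.172);print('ends',X,'mid tool',T(X).mean(0))
# claws in tool, at z origin+.046
C=T(cloud(d).reshape(-1,3));b=C[(C[:,0]>.046)&(C[:,0]<.058)&(abs(C[:,1])<.06)&(C[:,2]>-.04)&(C[:,2]<-.025)]
for s in(1,-1): q=b[b[:,1]*s>.02];print('claw',np.percentile(q,[1,50,99],axis=0))
E
```

```text
row92 162 355
back [ 0.6292 -0.006   0.172 ] [ 0.0803 -0.0028  0.1469] [0.0348 0.6295]
front [ 0.6237 -0.0057  0.172 ] [ 0.0752 -0.0028  0.1469] [0.036  0.6237]
ends [[ 0.6298  0.0778  0.172 ]
 [ 0.624  -0.0913  0.172 ]] mid tool [ 0.0779 -0.0019  0.1469]
claw [[ 0.0461  0.0417 -0.0324]
 [ 0.0494  0.0439 -0.0305]
 [ 0.0522  0.0477 -0.0252]]
claw [[ 0.0461 -0.0476 -0.0322]
 [ 0.0494 -0.0437 -0.0307]
 [ 0.0522 -0.0414 -0.0252]]
```

>>> play_rows --pt "0 -0.05 1.2 0 0" --pt "0 -0.05 2.4 0 0" --pt "0 -0.05 3.6 0 0" --pt "0 -0.05 4.7 0 0" --pt "0 -0.05 4.7 0 0"

```text
clock: 5.52
position: [0.5462, -0.0041, 0.1291]
ee_rot: [-0.0, 1.0, -0.018, -0.005]
contact_force: [0.8, -0.4, -1.9]
width: 0.0092
gripper_force: 58.8
```

>>> play_rows --pt "0 0 0 0 0" --pt "0 0 0 0 0"

```text
clock: 5.78
position: [0.5513, -0.0039, 0.1348]
ee_rot: [0.0, 1.0, -0.017, 0.002]
contact_force: [-0.5, -0.2, -1.5]
width: 0.009
gripper_force: 58.9
```

```bash
python3 - <<'E'
from hand import *
hand('w5');d=load('w5');s=grab('scene','s5');cv2.imwrite('pics/s5b.png',cv2.resize(s['img'][120:270,170:370,::-1],(800,600),interpolation=cv2.INTER_CUBIC))
st=manip.get_state();R=Ro.from_quat(np.roll(st['ee_rot'],-1)).as_matrix();p=st['position']
P=cloud(d).reshape(-1,3);b=P[(P[:,2]>.165)&(P[:,2]<.176)&(P[:,0]>.61)&(P[:,0]<.64)&(abs(P[:,1])<.08)];T=(b-p)@R
if len(T): print(len(b),np.percentile(T,[1,50,99],axis=0))
E
```

```text
pos [ 0.5511 -0.0038  0.1346] yaw -1.9630741746637304 pad px [261.0017 245.4259] pad tool [ 0.0332  0.0008 -0.0615]
pad tilt deg x,y [-22.8445   0.0562]
plate dir deg vs tool y 0.042146593 [ 0.0392  0.0007 -0.047 ] -0.06920844472627885 0.07126378900523393 16637
9481 [[ 0.073  -0.0835 -0.0385]
 [ 0.0761 -0.0086 -0.037 ]
 [ 0.0853  0.0719 -0.0328]]
```

View pics/s5b.png

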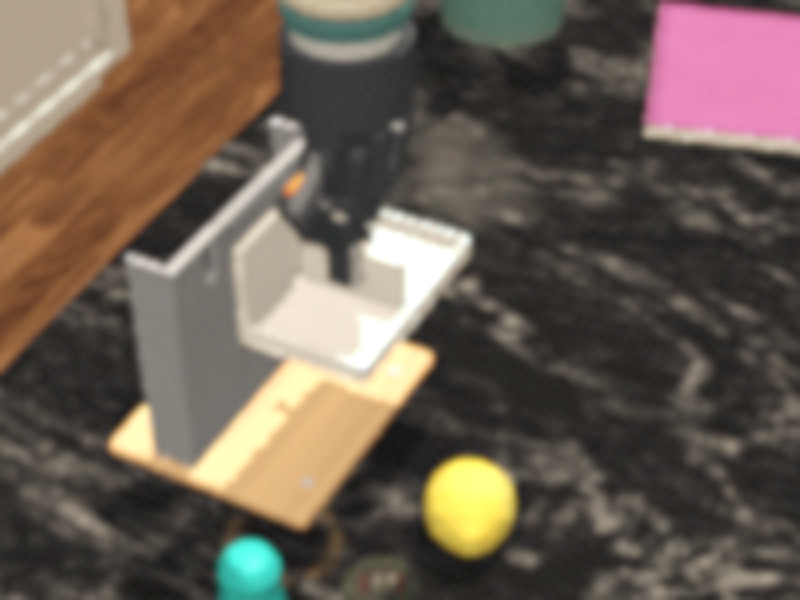

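The crop shows the level shelf just in front of the panel, its back plate facing it and the claws at slot height.

```bash
python3 - <<'E'
from hand import *
d=load('w5');st=manip.get_state();R=Ro.from_quat(np.roll(st['ee_rot'],-1)).as_matrix();p=st['position']
T=(cloud(d).reshape(-1,3)-p)@R
b=T[(T[:,0]>.065)&(T[:,0]<.095)&(T[:,2]<-.032)&(T[:,2]>-.044)&(abs(T[:,1])<.11)]
print('ends y',b[:,1].min(),b[:,1].max(),(b[:,1].min()+b[:,1].max())/2,'front x',[round(float(np.percentile(b[abs(b[:,1]-y)<.005][:,0],k)),4) for y in(-.06,-.03,0,.03,.06) for k in(2,50)])
b=T[(T[:,0]>.0462)&(T[:,0]<.06)&(abs(T[:,1])<.06)&(T[:,2]>-.04)&(T[:,2]<-.0)]
for s in(1,-1): q=b[b[:,1]*s>.02];print('claw',np.percentile(q,[1,50,99],axis=0))
E
```

```text
ends y -0.08576323883151908 0.08563687779624726 -6.318051763590932e-05 front x [0.0731, 0.0759, 0.073, 0.0758, 0.0731, 0.0758, 0.0729, 0.0757, 0.0729, 0.0758]
claw [[ 0.0463  0.0424 -0.0331]
 [ 0.0501  0.0437 -0.0295]
 [ 0.0526  0.0483 -0.0134]]
claw [[ 0.0463 -0.0468 -0.0331]
 [ 0.0502 -0.0421 -0.0301]
 [ 0.0527 -0.0407 -0.0131]]
```

>>> play_rows --pt "0 -0.02 0.08 0 0" --pt "0.2 -0.02 0.08 0 0" --pt "0.45 -0.02 0.08 0 0" --pt "0.65 -0.02 0.08 0 0" --pt "0.65 -0.02 0.08 0 0"

```text
clock: 6.5
position: [0.5766, -0.0036, 0.1291]
ee_rot: [0.0, 1.0, -0.017, 0.0]
contact_force: [-0.7, -0.2, -1.9]
width: 0.0089
gripper_force: 58.9
```

>>> play_rows --pt "0.07 0 0 0 0" --pt "0.14 0 0 0 0" --pt "0.14 0 0 0 0" --pt "0.14 0 0 0 0"

```text
clock: 7.0
position: [0.581, -0.0037, 0.1293]
ee_rot: [0.0, 1.0, -0.017, -0.0]
contact_force: [-1.2, -0.4, -1.9]
width: 0.0089
gripper_force: 58.9
```

>>> play_rows --pt "0.03 0 0 0 0" --pt "0.03 0 0.1 0 0" --pt "0.03 0 0.2 0 0" --pt "0.03 0 0.2 0 0"

```text
clock: 7.5
position: [0.5827, -0.0038, 0.1213]
ee_rot: [0.0, 1.0, -0.017, 0.0]
contact_force: [0.6, -0.2, 0.0]
width: 0.0093
gripper_force: 59.4
```

```bash
python3 - <<'E'
from hand import *
hand('w6');d=load('w6');st=manip.get_state();R=Ro.from_quat(np.roll(st['ee_rot'],-1)).as_matrix();p=st['position'];print(st['contact_force'])
T=(cloud(d).reshape(-1,3)-p)@R
b=T[(T[:,0]>.035)&(T[:,0]<.06)&(abs(T[:,1])<.075)]
for y in(-.06,-.03,.03,.06):
    q=b[abs(b[:,1]-y)<.004];print(y,[(round(float(np.median(q[abs(q[:,0]-x)<.001][:,2])),4)) for x in np.arange(.036,.056,.002)])
E
```

```text
pos [ 0.5827 -0.0038  0.1214] yaw -1.9502751877988882 pad px [260.8116 244.9757] pad tool [ 0.0332  0.0006 -0.0613]
pad tilt deg x,y [-18.9561  -0.2793]
plate dir deg vs tool y -0.09430874 [ 0.0423  0.0002 -0.0485] -0.07499448627475354 0.07499307720346231 25861
[ 0.3051  0.1518 -0.2729]
-0.06 [-0.0555, -0.0549, -0.0498, -0.0502, -0.0503, -0.0321, -0.0081, 0.1116, 0.1119, 0.1122, 0.1118]
-0.03 [-0.0555, -0.0551, -0.0502, -0.0501, -0.0503, -0.0155, -0.0421, 0.1118, 0.1116, 0.1118, 0.1117]
0.03 [-0.0554, -0.055, -0.0501, -0.0501, -0.0502, -0.0164, -0.0415, 0.1116, 0.1117, 0.1115, 0.1113]
0.06 [-0.0554, -0.0545, -0.0497, -0.0503, -0.0503, -0.0268, -0.0107, 0.112, 0.1121, 0.112, 0.1117]
```

>>> play_rows --pt "0 0 0 0 40" --pt "0 0 0 0 40" --pt "0 0 0 0 40" --pt "0 0 -0.6 0 40" --pt "0 0 -1.6 0 40"

```text
clock: 8.18
position: [0.5812, -0.0036, 0.1845]
ee_rot: [-0.0, 1.0, -0.017, -0.002]
contact_force: [1.6, -0.1, 1.1]
width: 0.0401
gripper_force: 0.0
```

```bash
cat > rest.py <<'E'
from hand import *
def rest(tag):
    d=grab('wrist',tag);st=manip.get_state();R=Ro.from_quat(np.roll(st['ee_rot'],-1)).as_matrix();p=st['position'];print(p,st['contact_force'],st['width'])
    S=np.array([[.99940,-.0347,0],[.0347,.9994,0],[0,0,1]]).T; F=np.array([.6237,-.0055,0])  # stand frame rough
    T=(cloud(d).reshape(-1,3)-F)@S
    h=cv2.cvtColor(d['img'],cv2.COLOR_RGB2HSV);m=cv2.inRange(h,(3,130,120),(25,255,255)).reshape(-1)>0
    Q=T[m&(T[:,2]>.15)];top=Q[Q[:,2]>np.percentile(Q[:,2],90)-.004]
    print('pad ztop',np.percentile(Q[:,2],[50,90,98]),'xy mid',(top.min(0)+top.max(0))/2)
    for x in(3,):
        b=T[(abs(T[:,0]-.003)<.0015)&(abs(T[:,1])<.075)&(T[:,2]>.16)];print('panel top z',np.median(b[:,2]))
    for y in(-.055,-.03,.03,.055):
        q=T[(abs(T[:,1]-y)<.006)&(T[:,0]>-.012)&(T[:,0]<0)&(T[:,2]>.16)&(T[:,2]<.185)];print('plate top at y',y,np.percentile(q[:,2],[50,90]) if len(q) else None)
E
python3 - <<'E'
from rest import *
rest('w7')
E
```

```text
[ 0.585  -0.004   0.1913] [ 1.401  -0.4556  2.5089] 0.04000260289901535
pad ztop [0.1829 0.1838 0.1847] xy mid [-0.0113  0.0014  0.2531]
panel top z 0.17168916941592302
plate top at y -0.055 [0.1766 0.1777]
plate top at y -0.03 [0.1765 0.1775]
plate top at y 0.03 [0.1765 0.1776]
plate top at y 0.055 [0.1765 0.1777]
```

>>> play_rows --pt "0 0 -0.5 0 0" --pt "0.4 0 -0.5 0 0" --pt "0.77 0 -0.5 0 0" --pt "0.77 0 -0.5 0 0" --pt "0.77 0 -0.5 0 0"

```text
clock: 8.85
position: [0.6127, -0.0047, 0.204]
ee_rot: [-0.0, 1.0, -0.017, -0.001]
contact_force: [-0.3, 0.9, 0.2]
width: 0.0
gripper_force: 0.0
```

>>> play_rows --pt "0 0 0.2 0 0" --pt "0 0 0.4 0 0" --pt "0 0 0.5 0 0" --pt "0 0 0.5 0 0"

```text
clock: 9.35
position: [0.6127, -0.0047, 0.1848]
ee_rot: [0.0, 1.0, -0.017, -0.001]
contact_force: [-0.1, 0.7, -0.1]
width: -0.0002
gripper_force: 0.0
```

>>> play_rows --pt "0.05 0 0 0 0" --pt "0.05 0 0.06 0 0" --pt "0.05 0 0.12 0 0" --pt "0.05 0 0.16 0 0"

```text
clock: 9.85
position: [0.6155, -0.0049, 0.1793]
ee_rot: [0.0, 1.0, -0.017, 0.001]
contact_force: [-0.2, 0.2, 0.1]
width: -0.0003
gripper_force: 0.0
```

>>> play_rows --pt "0 0 0.05 0 0" --pt "0 0 0.1 0 0" --pt "0 0 0.1 0 0"

```text
clock: 10.22
position: [0.615, -0.0048, 0.1757]
ee_rot: [0.0, 1.0, -0.017, 0.0]
contact_force: [-0.9, 0.6, 5.1]
width: 0.0003
gripper_force: 2.9
```

```bash
python3 - <<'E'
from rest import *
rest('w8')
E
```

```text
[ 0.615  -0.0048  0.1757] [-0.3742  0.4036  5.6215] 0.00031794164042287535
pad ztop [0.1743 0.1759 0.3181] xy mid [ 0.025  -0.0004  0.245 ]
panel top z 0.2472815170982042
plate top at y -0.055 [0.1692 0.1701]
plate top at y -0.03 [0.169  0.1699]
plate top at y 0.03 [0.1692 0.17  ]
plate top at y 0.055 [0.169 0.17 ]
```

>>> play_rows --pt "0 0 0.05 0 0" --pt "0 0 0.05 0 0" --pt "0 0 -0.5 0 0" --pt "-0.5 0 -1.5 0 0" --pt "-0.5 0 -1.5 0 0"

```text
clock: 10.9
position: [0.5959, -0.0042, 0.2381]
ee_rot: [0.0, 1.0, -0.017, 0.003]
contact_force: [0.7, -0.8, -1.0]
width: -0.0001
gripper_force: 0.0
```

```bash
python3 - <<'E'
from rest import *
rest('w9')
# shaker from top + scene
t=grab('top','t9');s=grab('scene','s9')
def crop(d,c,r): x,y=c;return cv2.resize(d['img'][y-r:y+r,x-r:x+r,::-1],(400,400),interpolation=cv2.INTER_CUBIC)
cv2.imwrite('pics/shk.png',np.hstack([crop(s,(205,295),50),crop(t,(175,205),50)]))
for n,d in(('t',t),('s',s)):
    C=cloud(d);P=C.reshape(-1,3);b=P[(np.hypot(P[:,0]-.548,P[:,1]-.281)<.04)&(P[:,2]>.012)]
    for lo,hi in((.02,.06),(.06,.07),(.072,.082),(.082,.12)):
        q=b[(b[:,2]>lo)&(b[:,2]<hi)]
        if len(q)>3: print(n,lo,len(q),q.min(0),q.max(0),cv2.minEnclosingCircle(q[:,:2].astype(np.float32)*1000))
st=manip.get_state();print(st['position'],st['clock'])
E
```

```text
[ 0.5955 -0.0042  0.2362] [ 0.0759 -0.3218  0.0902] -6.660046796872133e-05
pad ztop [0.1751 0.1761 0.1767] xy mid [0.0117 0.0019 0.2765]
panel top z 0.17165869302195455
plate top at y -0.055 [0.1693 0.1707]
plate top at y -0.03 [0.169  0.1702]
plate top at y 0.03 [0.1689 0.1699]
plate top at y 0.055 [0.1689 0.17  ]
t 0.02 71 [0.5281 0.2591 0.0259] [0.5681 0.2912 0.0593] ((548.1927490234375, 278.254638671875), 21.007843017578125)
t 0.06 12 [0.5329 0.2645 0.0608] [0.5611 0.283  0.0689] ((546.98779296875, 275.99639892578125), 15.70920467376709)
t 0.072 30 [0.5337 0.2647 0.0728] [0.5651 0.2987 0.0819] ((549.7119750976562, 282.08734130859375), 17.62192153930664)
t 0.082 73 [0.5359 0.269  0.0822] [0.5606 0.2969 0.0921] ((548.7275390625, 282.16571044921875), 14.921834945678711)
s 0.02 231 [0.53   0.2661 0.0203] [0.5648 0.3008 0.06  ] ((549.3482666015625, 282.16497802734375), 20.424409866333008)
s 0.06 47 [0.5344 0.2718 0.06  ] [0.5617 0.2999 0.0695] ((549.95458984375, 283.82049560546875), 16.82642936706543)
s 0.072 78 [0.5343 0.2679 0.0721] [0.5669 0.2999 0.0818] ((550.8107299804688, 283.3125915527344), 17.260129928588867)
s 0.082 134 [0.5362 0.2668 0.0824] [0.5652 0.2982 0.0906] ((550.617919921875, 282.51409912109375), 15.828508377075195)
[ 0.5948 -0.0041  0.2339] 11.05
```

View pics/shk.png

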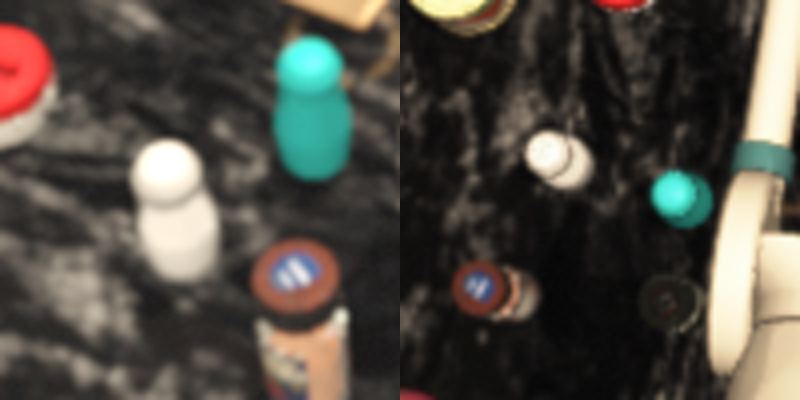

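The crop shows two objects shaped alike. The pale, grey-capped one is at (168,210) in the left half and (555,155) in the right half. The turquoise one is at (312,110) and (682,195). The pale one fits the description and stands at about (0.549, 0.282). The shelf is home, with the pad top at 176 mm and the plate top at 170 mm.

>>> play_rows --pt "-0.5 0 -0.3 -1 85" --pt "-1 -0.6 -0.7 -2 85" --pt "-1.4 -1.7 -0.7 -3 85" --pt "-1.4 -2.9 -0.7 -4 85" --pt "-1.4 -4.0 -0.7 -5 85"

```text
clock: 11.68
position: [0.5441, 0.159, 0.2612]
ee_rot: [-0.0, 0.912, 0.41, -0.001]
contact_force: [1.8, -0.6, 0.0]
width: 0.0852
gripper_force: 0.0
```

```bash
cat > go.py <<'E'
from hand import *
def go(x,y,z,yaw):
    st=manip.get_state();R=Ro.from_quat(np.roll(st['ee_rot'],-1)).as_matrix();yw=np.degrees(np.arctan2(R[1,0],R[0,0]))
    print('at',st['position'],'yaw',yw,'q',st['qpos'],'F',st['contact_force'],'w',st['width'],'t',st['clock']);print('units',R.T@(np.array([x,y,z])-st['position'])/.04,'turn',-(yaw-yw)/10)
E
python3 -c "
from go import *
go(.549,.282,.26,88)"
```

```text
at [0.5441 0.159  0.2612] yaw 48.370628049120924 q [ 0.1616  0.2499  1.4673 -0.0001  1.4269  0.8882] F [ 1.8337 -0.6039  0.0174] w 0.0851824001651828 t 11.675
units [ 2.3788 -1.9514  0.0295] turn -3.9629371950879078
```

>>> play_rows --pt "0.6 -0.5 0 -1 85" --pt "1.2 -1.0 0 -2 85" --pt "1.8 -1.5 0 -3 85" --pt "2.4 -1.95 0 -4 85" --pt "2.4 -1.95 0 -4 85"

```text
clock: 12.3
position: [0.5505, 0.2829, 0.2605]
ee_rot: [-0.001, 0.718, 0.696, -0.001]
contact_force: [0.5, -0.6, -0.6]
width: 0.085
gripper_force: 0.0
```

>>> play_rows --pt "0 0 0 0 85" --pt "0 0 0 0 85"

```text
clock: 12.55
position: [0.5508, 0.2802, 0.2624]
ee_rot: [0.0, 0.72, 0.694, -0.001]
contact_force: [-0.4, -0.4, 0.6]
width: 0.0843
gripper_force: 0.0
```

```bash
python3 - <<'E'
from go import *
d=grab('wrist','w10');cv2.imwrite('pics/w10b.png',cv2.resize(d['img'][:,:,::-1],(800,600)))
P=cloud(d).reshape(-1,3);b=P[(np.hypot(P[:,0]-.549,P[:,1]-.282)<.035)&(P[:,2]>.012)]
for lo,hi in((.02,.06),(.06,.07),(.072,.082),(.082,.12)):
    q=b[(b[:,2]>lo)&(b[:,2]<hi)]
    if len(q)>3: print(lo,len(q),q.min(0),q.max(0),cv2.minEnclosingCircle(q[:,:2].astype(np.float32)*1000))
go(.549,.282,.024,88)
E
```

```text
0.02 322 [0.5307 0.274  0.0255] [0.5732 0.302  0.0598] ((551.9512329101562, 281.3511657714844), 21.47850227355957)
0.06 24 [0.5382 0.29   0.0601] [0.5663 0.2985 0.0698] ((552.2227783203125, 290.50189208984375), 14.055837631225586)
0.072 235 [0.5352 0.2657 0.0721] [0.5687 0.299  0.082 ] ((551.997314453125, 282.0788879394531), 17.147886276245117)
0.082 617 [0.5375 0.2681 0.082 ] [0.5663 0.2963 0.0904] ((551.8523559570312, 282.5202331542969), 14.909819602966309)
at [0.5508 0.2802 0.2626] yaw 87.94976525045169 q [ 0.3583  0.3272  1.3529 -0.0004  1.4622  0.3941] F [0.0363 0.684  0.0486] w 0.0848263439936249 t 12.6
units [ 0.0469 -0.0448  5.9657] turn -0.005023474954830931
```

View pics/w10b.png

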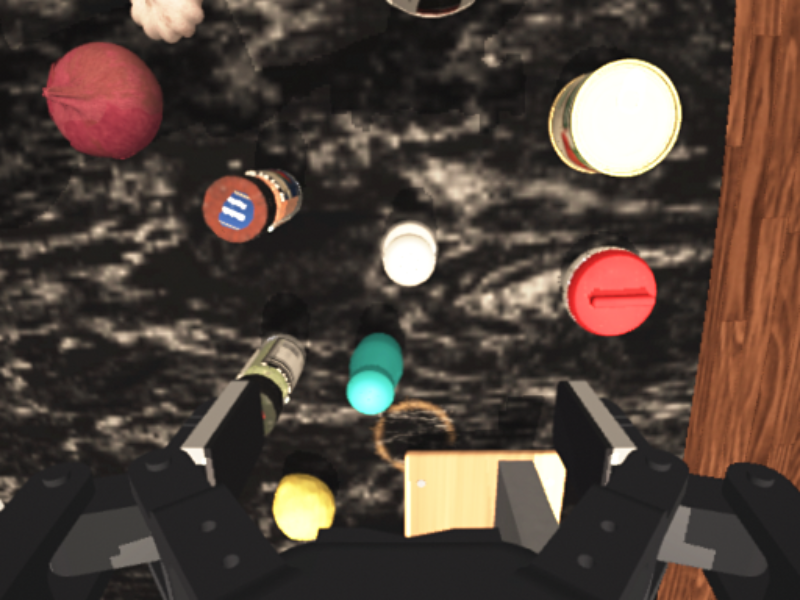

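The wrist view shows the pale shaker at (409,253), clear of the turquoise one (373,375) and the red jar (236,208).

>>> play_rows --pt "0.05 0.03 1 0 85" --pt "0.05 0.03 2.2 0 85" --pt "0.05 0.03 3.4 0 85" --pt "0.05 0.03 4.3 0 85" --pt "0.05 0.03 4.3 0 85"

```text
clock: 13.22
position: [0.5499, 0.2815, 0.0882]
ee_rot: [-0.001, 0.719, 0.694, -0.003]
contact_force: [0.7, -0.0, 0.5]
width: 0.0844
gripper_force: 0.0
```

>>> play_rows --pt "0 0 0.6 0 85" --pt "0 0 1.2 0 85" --pt "0 0 1.65 0 85" --pt "0 0 1.65 0 85" --pt "0 0 1.65 0 60"

```text
clock: 13.85
position: [0.5536, 0.2835, 0.0269]
ee_rot: [0.001, 0.719, 0.695, 0.002]
contact_force: [0.7, -0.6, 0.1]
width: 0.0692
gripper_force: 0.0
```

>>> play_rows --pt "0 0 0 0 40" --pt "0 0 0 0 30" --pt "0 0 0 0 20" --pt "0 0 0 0 20" --newtons 25

```text
clock: 14.35
position: [0.5528, 0.2834, 0.0264]
ee_rot: [0.001, 0.719, 0.695, 0.001]
contact_force: [-1.3, -0.2, 4.8]
width: 0.0405
gripper_force: 24.7
```

>>> play_rows --pt "0 0 -0.6 0 20" --pt "0 0 -1.8 0 20" --pt "0 0 -3.0 0 20" --pt "0 0 -4.2 0 20" --pt "0 0 -4.8 0 20"

```text
clock: 14.98
position: [0.553, 0.2836, 0.2205]
ee_rot: [0.001, 0.719, 0.695, 0.002]
contact_force: [0.0, -0.5, -1.8]
width: 0.0408
gripper_force: 25.7
```

```bash
python3 -c "
from go import *
go(.577,.0323,.22,88)"
```

```text
at [0.553  0.2836 0.2205] yaw 88.05681825745724 q [ 0.362   0.349   1.4236 -0.0001  1.3639  0.3959] F [ 0.0385 -0.5213 -1.8221] w 0.040785006701854615 t 14.975
units [-6.258   0.8124  0.0036] turn 0.005681825745723757
```

>>> play_rows --pt "-1 0.1 0 0 20" --pt "-2.2 0.3 0 0 20" --pt "-3.4 0.45 0 0 20" --pt "-4.6 0.6 0 0 20" --pt "-5.8 0.8 0 0 20"

```text
clock: 15.6
position: [0.5759, 0.0488, 0.2171]
ee_rot: [0.0, 0.719, 0.695, 0.0]
contact_force: [1.2, 0.3, -1.0]
width: 0.0404
gripper_force: 25.7
```

>>> play_rows --pt "-0.4 0 0 0 20" --pt "-0.45 0 0 0 20" --pt "-0.45 0 0 0 20"

```text
clock: 15.98
position: [0.5753, 0.0334, 0.2169]
ee_rot: [-0.0, 0.719, 0.695, 0.0]
contact_force: [-0.2, -0.0, -1.2]
width: 0.0405
gripper_force: 25.7
```

```bash
python3 - <<'E'
from go import *
go(.577,.0323,.1295,88)
d=grab('wrist','w11');cv2.imwrite('pics/w11b.png',cv2.resize(d['img'][:,:,::-1],(800,600)))
st=manip.get_state();R=Ro.from_quat(np.roll(st['ee_rot'],-1)).as_matrix();T=(cloud(d).reshape(-1,3)-st['position'])@R
b=T[(np.hypot(T[:,0],T[:,1])<.022)&(T[:,2]<-.055)&(T[:,2]>-.075)];print('cap in tool',len(b),b.min(0),b.max(0))
E
```

```text
at [0.5753 0.0334 0.2169] yaw 88.08943641196782 q [-0.0634  0.2861  1.5265  0.0009  1.3292 -0.0302] F [-0.2299 -0.0079 -1.1677] w 0.04046527672589077 t 15.975
units [-0.0272  0.0433  2.1854] turn 0.008943641196782436
cap in tool 4388 [-0.0051 -0.0191 -0.075 ] [ 0.017   0.0161 -0.055 ]
```

View pics/w11b.png

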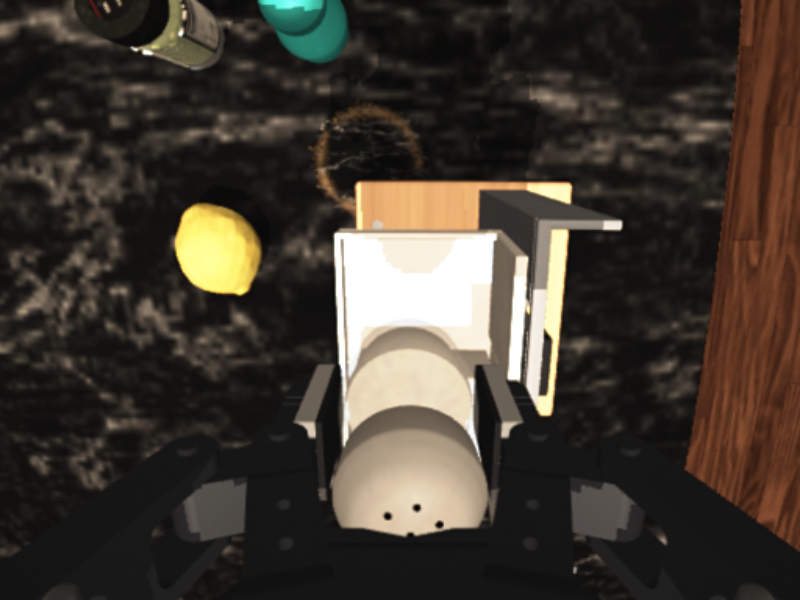

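The wrist view shows the held shaker (cap at (410,480)) upright over the left bay. The lemon at (218,250) and the green jar at (150,25) have not been touched.

>>> play_rows --pt "0 0 0.6 0 20" --pt "0 0 1.2 0 20" --pt "0 0 1.7 0 20" --pt "0 0 2.0 0 20" --pt "0 0 2.0 0 20"

```text
clock: 16.65
position: [0.575, 0.0331, 0.1362]
ee_rot: [-0.001, 0.719, 0.695, -0.001]
contact_force: [-0.5, 0.4, -1.4]
width: 0.0406
gripper_force: 25.7
```

>>> play_rows --pt "0 0 0.05 0 20" --pt "0 0 0.1 0 20" --pt "0 0 0.13 0 20" --pt "0 0 0.13 0 20"

```text
clock: 17.15
position: [0.5756, 0.0321, 0.1318]
ee_rot: [0.0, 0.719, 0.695, 0.0]
contact_force: [-0.0, 0.2, -1.1]
width: 0.0405
gripper_force: 25.7
```

Still hanging free, so I lower it in 1 mm steps.

>>> play_rows --pt "0 0 0.03 0 20" --pt "0 0 0.06 0 20" --pt "0 0 0.06 0 20"

```text
clock: 17.52
position: [0.5755, 0.0322, 0.1292]
ee_rot: [-0.0, 0.719, 0.695, -0.0]
contact_force: [0.7, 1.1, -0.4]
width: 0.0407
gripper_force: 25.7
```

>>> play_rows --pt "0 0 0.02 0 20" --pt "0 0 0.02 0 20" --pt "0 0 0.02 0 20"

```text
clock: 17.9
position: [0.5756, 0.0322, 0.1285]
ee_rot: [0.0, 0.719, 0.695, -0.0]
contact_force: [-0.9, -0.3, -0.9]
width: 0.0407
gripper_force: 25.7
```

>>> play_rows --pt "0 0 0.03 0 20" --pt "0 0 0.03 0 20" --pt "0 0 0.03 0 20"

```text
clock: 18.27
position: [0.5757, 0.0321, 0.1278]
ee_rot: [0.0, 0.719, 0.695, 0.0]
contact_force: [-1.0, -0.8, 4.5]
width: 0.0407
gripper_force: 26.2
```

>>> play_rows --pt "0 0 0 0 44" --pt "0 0 0 0 48" --pt "0 0 0 0 50" --pt "0 0 0 0 50"

```text
clock: 18.77
position: [0.575, 0.0322, 0.127]
ee_rot: [-0.0, 0.719, 0.695, -0.0]
contact_force: [-2.3, 0.5, 0.7]
width: 0.0499
gripper_force: 1.0
```

>>> play_rows --pt "0 0 -0.3 0 50" --pt "0 0 -0.9 0 50" --pt "0 0 -1.7 0 50" --pt "0 0 -2.7 0 50" --pt "0 0 -3.7 0 50"

```text
clock: 19.4
position: [0.5763, 0.0322, 0.2775]
ee_rot: [0.001, 0.719, 0.695, 0.001]
contact_force: [0.6, -1.0, 0.6]
width: 0.0499
gripper_force: 0.0
```

>>> play_rows --pt "-0.3 -0.3 0 0 50" --pt "-0.3 -0.3 0 0 50" --pt "-0.3 -0.3 0 0 50"

```text
clock: 19.77
position: [0.5627, 0.0206, 0.2742]
ee_rot: [-0.001, 0.719, 0.695, -0.0]
contact_force: [-0.1, 0.1, -0.1]
width: 0.0501
gripper_force: 0.0
```

```bash
python3 - <<'E'
from rest import *
rest('w12');s=grab('scene','s12');cv2.imwrite('pics/s12b.png',cv2.resize(s['img'][110:290,150:390,::-1],(800,600),interpolation=cv2.INTER_CUBIC))
S=np.array([[.9994,-.0347,0],[.0347,.9994,0],[0,0,1]]).T;F=np.array([.6237,-.0054,.1])
for n in('w12','s12'):
    T=(cloud(load(n)).reshape(-1,3)-F)@S
    for lo,hi in((.02,.05),(.075,.085),(.085,.1)):
        q=T[(np.hypot(T[:,0]+.05,T[:,1]-.036)<.03)&(T[:,2]>lo)&(T[:,2]<hi)]
        if len(q)>5: print(n,lo,len(q),q.max(0)[2],cv2.minEnclosingCircle(q[:,:2].astype(np.float32)*1000))
E
```

```text
[0.5628 0.0207 0.2741] [0.0722 0.6778 0.1194] 0.05007347287485179
pad ztop [0.1751 0.1762 0.282 ] xy mid [-0.0316  0.04    0.2944]
panel top z 0.1718611472708064
plate top at y -0.055 None
plate top at y -0.03 None
plate top at y 0.03 [0.1689 0.1701]
plate top at y 0.055 [0.169  0.1703]
w12 0.02 370 0.049980657999490946 ((-49.782020568847656, 33.56104278564453), 21.452346801757812)
w12 0.075 537 0.08499537814879848 ((-51.45613479614258, 34.48265838623047), 17.291921615600586)
w12 0.085 1010 0.09177652356518709 ((-51.56452941894531, 34.754032135009766), 14.190043449401855)
s12 0.02 169 0.049693732477762736 ((-52.89247131347656, 36.07258605957031), 20.2615909576416)
s12 0.075 63 0.08499035223751658 ((-54.40125274658203, 37.28562927246094), 16.1496524810791)
s12 0.085 74 0.09186561846984095 ((-53.62010955810547, 37.87495803833008), 14.835947036743164)
```

View pics/s12b.png

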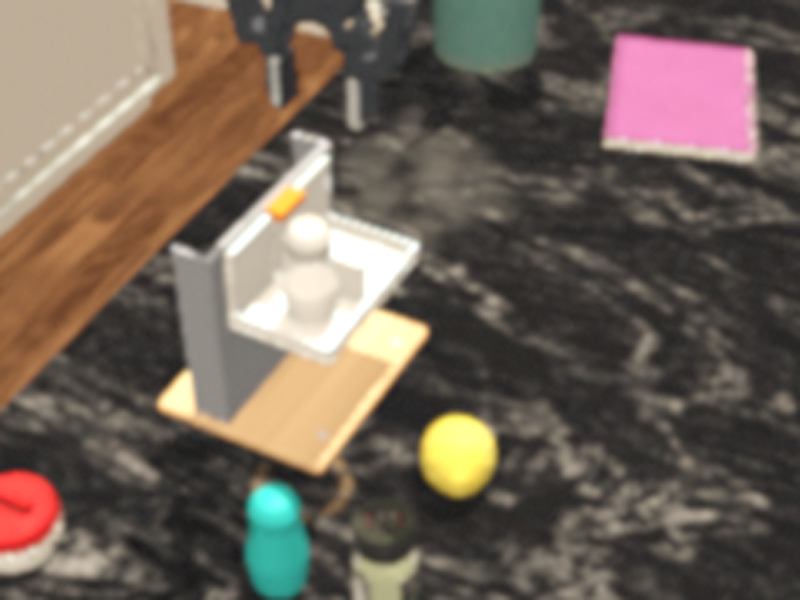

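The crop shows the shaker upright in the left bay at (312,265) on the level, locked shelf. The gripper is clear of it.

```bash
python3 -c "
from rig import manip
print(manip.sign_off())"
```

```text
the job is handed in; nothing more can be done
None
```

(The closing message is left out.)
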